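Set and lock the length stop of the crosscut jig

TASK

Set the length stop of the crosscut jig: press the raised stop finger down until it clicks and stays down by itself. Then, with the cam lever still open, draw the sprung stop rod out until the line scribed across it stands level with the brass pointer, and while holding the rod there squeeze the cam lever fully shut along the rod with the same hand. Finish still holding the rod with the lever shut, do not let go, and leave the stock and the other things on the bench where they lie.

Things in the scene. Friction and masses are not known exactly. Their poses are not given: they have to be found in the camera images.
- jig: Crosscut jig fixed to the bench. Origin on the bench under the middle of the rail's mouth. y along rod and fence: the rod comes out to -y (robot's right); to +y lie the plywood base (250 long, x -110 to +22, 15 thick), the wooden fence and the aluminium rail (y 0 to 86, 36 wide, top 58 up). +x away from the robot. Beyond the mouth the bench below the rod is bare.
- mouth (a point): Middle of the rail's mouth on the rod's axis, 42 mm above the bench; axes as the jig's. Behind it (+x) an aluminium fork for the cam lever stands beside the rod: x 12 to 36, y -28 to 6 mm from here, 26 to 58 mm above the bench.
- stop_rod: 20 mm square steel rod, axis 42 mm up, sliding along the jig's y, with a dark head at its outer end. Origin on the axis at the head's inner face, axes as the jig's. Head: x -38 to +10, y -22 to 0, z -20 to +18 mm, so it stands 28 mm proud of the rod's front side; a finger in front of the rod draws it out by this inner face. At rest 44 mm of rod is bare; comes out 55 mm more.
- rod_line (a point): Middle of the dark line scribed round the rod, on its top face, 96 mm from the head's inner face, seen from above in the open rail; axes as the jig's. It must come level, along the jig's y, with pointer_tip and starts 22 to 36 mm to the +y side of it. A spring in the rail draws the rod back in with 4 to 7 N when let go, unless the shut cam holds it.
- pointer_tip (a point): Tip of the small brass pointer on the rail's front edge, 56.5 mm above the bench, set beforehand to the length wanted; stiff, not to be moved. Axes as the jig's.
- flip_stop (a joint): Turn of the stop finger, rad: 0 raised 49 degrees, 0.81 to 0.85 about level and held by its detent, 0.90 end of travel. Sprung upward (2 N at the tab when raised); from about 0.45 the detent needs some 8 N at the tab, past it the finger stays down by itself; let go earlier it springs back up. An aluminium bar 12 wide (y), 22 deep, 75 long, pointing from its hinge to -x.
- flip_hinge (a point): Hinge of the stop finger, its axis parallel to y, on the outer side of the head: at (-26, -30, -2) mm in the stop_rod's frame.
- flip_tab (a point): Middle of the top of the ribbed thumb tab (22 x 26 mm) at the stop finger's tip, the place to press: 64 mm along the bar from the hinge and 8 mm above the hinge line. It moves with the finger: in the stop_rod's frame at (-62, -30, +51) mm raised, (-90, -30, +6) mm level.
- cam_lever (a joint): Turn of the cam lever about its upright pin, rad: 0 fully shut along the rod, its outer face 22 mm behind the rod's axis (rod and lever then 32 mm thick together); starts 0.30 to 0.42 open, tip out to the back. Squeeze it between a finger on the rod's front and one on its outer side. From about 0.2 the cam bites, takes some 5 N at its tip and drags the rod inward unless held. Stays as left.
- cam_pin (a point): Middle of the cam lever's upright pin, in the fork behind the rod: (22, -14) mm from the mouth in the jig's frame, 42 mm above the bench.
- lever_tip (a point): On the lever's outer (+x) face, 62 mm from its pin, 6 mm short of its rounded end. The lever is steel, 8 mm thick, 15 mm tall, centred 42 mm above the bench.
- stock: Bystander: length of dark timber 50 x 229 x 30 mm lying on the jig's base along the fence, waiting to be cut.
- jar_screws: Bystander: glass jar of screws, 62 mm across, 92 mm tall.
- pencil: Bystander: flat carpenter's pencil, 14 x 162 x 9 mm.
- tape_measure: Bystander: pocket tape measure, 33 x 94 x 63 mm.
- glue_bottle: Bystander: glue bottle, 62 mm across, 187 mm tall.
- nail_tin: Bystander: open tin of nails, 70 mm across, 61 mm tall.
- offcut_strip: Bystander: thin strip of dark wood, 22 x 160 x 14 mm, behind the jig.

How it is judged:
By the outcome, as a careful person would: the job done as asked, in the order asked, and still so for the second after the job is handed in, while the arm keeps its last pose, push and grip.
It also fails if it takes over 45 s, if anything falls off the work surface, if the arm or the gripper's body presses on something with over 40 N, if the wrist force passes 120 N, or if a joint passes its speed limit or range.

ROBOT

A 6-joint arm with a two-finger parallel gripper is mounted at the origin on the work surface; the furniture and walls round the work are solid. World frame = base frame: x ahead of the robot, y to its left, z up, the work surface at z = 0. Lengths are in m, angles in rad, forces in N, time in s.
With the tool pointing down it reaches from about 0.35 to 0.775 m from the base axis. Payload 5.5 kg.
Tool frame: the origin (TCP) lies midway between the tips of the shut fingers; the grasp point (between the pads) lies behind it (env.grip_point_offset is the z of the grasp point in the tool frame, in m); z points along the fingers, y is the direction in which the jaws open and shut (so a half turn about z gives the same grasp; the last joint's range is limited). The gripper opens to 85 mm and grips with 20 to 120 N. Pads are 22 mm wide; open, the fingers measure 114 mm over their backs; the gripper's body (76 mm by 85 mm) begins 54 mm behind the grasp point. The pads swing forward as they close: fully open they stand 13 mm farther back than shut.
Start: joints at [1.039, 0.313, 0.046, 1.304, 0, 1.431], TCP at [0.22, 0.531, 0.231] pointing down, gripper open.
Joint ranges: [-2.76, 2.76], [-0.86, 1.69], [-1.03, 1.26], [-2.2, 2.34], [-1.47, 1.5], [-3.14, 3.14]. Speed limits (rad/s): [2.57, 2.57, 3.14, 3.14, 3.14, 3.14].

INTERFACE

Orientations are given as a unit quaternion [w, x, y, z].
In Python, from workcell import env, viewer gives the robot as it stands. The module is installed in compiled form; this text tells all that it offers.
- The arm moves only by the shell command python3 -m inch 'ROWS' [OPENING] [FORCE]. ROWS is JSON, a list of rows, each a list of 2 entries, a list of its own where there are three numbers: the shift along the tool's x, y, z in m, then the turn about the tool's z in degrees. In form: [[[tx, ty, tz], spin], ...]. A call has 1 to 5 rows; each row is the pose to reach, as a shift and turn from the pose measured when the call began, along the tool's axes at that moment; what a row does not reach only later rows make up. A row lasts 1/12 s, in which the tool goes at most 41.7 mm and 7.16 degrees, less where a joint would pass 70% of its speed; a pose out of reach is approached as far as the arm can. A call with a gripper value outside its range is refused whole. OPENING is the closure, from 0 (fully open) to 1 (shut), set as the call begins (- or left out, the last holds). The fingers move at their own pace and stop on an object; FORCE is the grip in N (left out, the last holds). Time passes only in rows, so rows that repeat a pose let the fingers close. It gives the time, the measured TCP pose, the force and the opening at its end, in the units of the state.
- env.get_state(): the state, without advancing time (a new reading comes with each control period).
- viewer.read_camera(name): name is "side" or "top" or "wrist"; returns a dict with "image" (480x640x3 uint8, red, green, blue), "depth" (480x640 float32, m along the optical axis (not along the pixel's ray), 0 where there is no reading), "vertical_fov" (degrees; the focal length in pixels is half the picture's height over the tangent of half this angle, whatever the lens; pixels are square), "cx", "cy" (the principal point, pixels), "dist_coeffs" ([k1, k2, p1, p2, k3] as OpenCV has them; the pictures are not rectified), "R" (3x3) and "t" (3): a world point X has camera coordinates R X + t; the wrist camera has in their place "T_tool_cam" (4x4, takes a point from camera to tool coordinates, whose origin is the TCP and whose axes are the flange's). Camera axes: x right, y down, z forward; pixel columns grow to the right and rows downward; lengths in m; the calibration is good to about 2 mm. A picture is of the moment at which its call begins: read the wrist's pose just before it.
- env.hand_in(): hands the job in, once; it reports no verdict.
The state is a dict: "clock": time; "joint_pos": joint angles; "qvel": joint speeds; "tau": joint torques, N m; "tcp_pos": TCP position; "orientation": TCP orientation; "wrist_force": force on the tool from outside, world axes, zero at the start; "ft_torque": the same for the moment, N m; "finger_gap": finger opening in m.
Only numpy, scipy, OpenCV 4.12 (cv2) and the standard library are available. Lean on these libraries where they do the work, as an engineer would, in place of code of your own. Each camera call takes 0.05 s, during which the arm holds its last target. There are 200 camera calls.

## Working session

There is one attempt and no reset: what is moved stays moved. The work goes in short steps, Python scripts to look and compute and a shell command to move; the robot and the scene stay as the last step left them, time stands still between calls to the robot, and variables do not carry over. Pictures are saved under pics/ and viewed, on a budget of 10 in all, crops included, one or two more only if the job needs it, and the job is handed in when it is done.

```bash
mkdir -p pics; cat > h.py <<'E'
import numpy as np, cv2
from workcell import env, viewer
from scipy.spatial.transform import Rotation as Ro
def K(c):
    f=c["image"].shape[0]/2/np.tan(np.radians(c["vertical_fov"])/2)
    return np.array([[f,0,c["cx"]],[0,f,c["cy"]],[0,0,1.]])
def cam(n):
    s=env.get_state(); c=viewer.read_camera(n)
    if n=="wrist":
        T=np.eye(4);T[:3,:3]=Ro.from_quat(np.roll(s["orientation"],-1)).as_matrix();T[:3,3]=s["tcp_pos"]
        W=T@np.array(c["T_tool_cam"]); c["R"]=W[:3,:3].T; c["t"]=-c["R"]@W[:3,3]
    c["R"]=np.array(c["R"]);c["t"]=np.array(c["t"])
    return c
def save(c,f): cv2.imwrite("pics/"+f,c["image"][:,:,::-1])
def ray(c,uv):
    p=cv2.undistortPoints(np.array(uv,float).reshape(-1,1,2),K(c),np.array(c["dist_coeffs"],float)).reshape(-1,2)
    d=np.c_[p,np.ones(len(p))]@c["R"]
    return -c["R"].T@c["t"],d
def onz(c,uv,z):
    o,d=ray(c,uv); return o+d*((z-o[2])/d[:,2])[:,None]
def dep(c,uv):
    o,d=ray(c,uv); z=np.array([c["depth"][int(v),int(u)] for u,v in uv]); return o+d*z[:,None]
def proj(c,X):
    return cv2.projectPoints(np.array(X,float).reshape(-1,1,3),cv2.Rodrigues(c["R"])[0],c["t"],K(c),np.array(c["dist_coeffs"],float))[0].reshape(-1,2)
E
python3 - <<'E'
from h import *
for n in["top","side"]:
    c=cam(n);save(c,n+"0.png");print(n,-c["R"].T@c["t"],c["R"])
c=cam("wrist");print(c["T_tool_cam"],env.grip_point_offset)
s=env.get_state();print(s)
E
```

```text
top [ 0.39047617 -0.00744225  1.32470469] [[-1.07366341e-02 -9.99941786e-01 -1.07199184e-03]
 [-9.90777361e-01  1.07830358e-02 -1.35070158e-01]
 [ 1.35073854e-01 -3.88093619e-04 -9.90835457e-01]]
side [ 0.38734029 -0.99593902  0.86182939] [[ 0.98687204 -0.1606225  -0.01685216]
 [-0.1095785  -0.58927185 -0.80046939]
 [ 0.11864289  0.79180749 -0.59913668]]
[[ 5.76497903e-04 -9.56825587e-01 -2.90662113e-01  7.43600932e-02]
 [ 9.99999826e-01  5.87721846e-04  4.86836839e-05  7.82244885e-04]
 [ 1.24246679e-04 -2.90662091e-01  9.56825759e-01 -1.42057797e-01]
 [ 0.00000000e+00  0.00000000e+00  0.00000000e+00  1.00000000e+00]] -0.0187
{'clock': 0.15, 'joint_pos': array([ 1.03938922e+00,  3.13862228e-01,  4.52514390e-02,  1.30360184e+00,
       -1.77230648e-05,  1.43123469e+00]), 'qvel': array([-0.00165288, -0.0021961 ,  0.00146455, -0.00058219,  0.00014046,
        0.00073638]), 'tau': array([ 2.06256329e-03, -4.81064165e+01,  2.98816055e+01,  1.38406054e-02,
       -1.19649444e-04, -5.35428546e-05]), 'tcp_pos': array([0.21938924, 0.53109159, 0.23059888]), 'orientation': array([-2.24774249e-04,  1.94671646e-01,  9.80868212e-01, -6.71588646e-04]), 'wrist_force': array([ 0.45949037,  0.22509449, -0.27340608]), 'ft_torque': array([-0.00844349,  0.0102769 ,  0.01798023]), 'finger_gap': 0.08545341488607824}
```

View pics/top0.png

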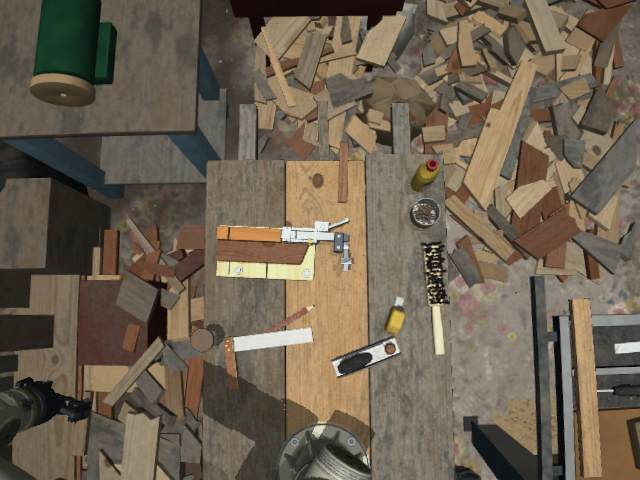

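View pics/side0.png

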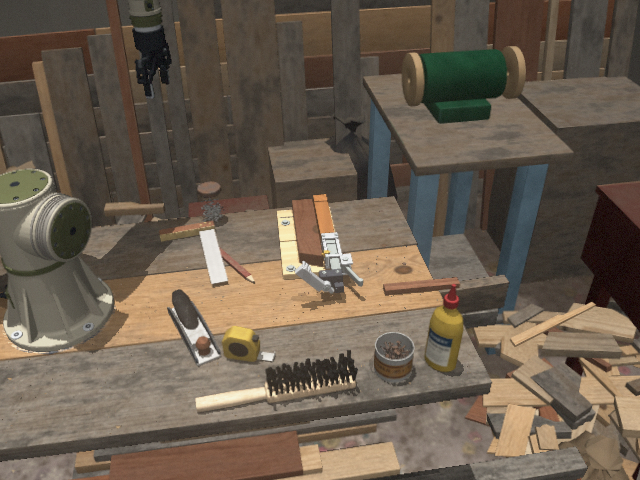

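The top view shows the rail mouth near (325,236), the head at (342,243), the flip tab at (347,262) and the lever tip at (348,219). The side view shows the same jig near (325,270), with the raised finger at (310,275).

```bash
python3 - <<'E'
from h import *
c=cam("top")
for uv,z in [((325,236),.058),((342,243),.06),((347,262),.093),((348,219),.05),((218,234),.04),((285,234),.05)]:
    print(uv,onz(c,[uv],z).round(3),dep(c,[uv]).round(3))
im=c["image"][195:295,260:380];cv2.imwrite("pics/topc.png",cv2.resize(im[:,:,::-1],None,fx=6,fy=6,interpolation=cv2.INTER_CUBIC))
s=env.get_state();R=Ro.from_quat(np.roll(s["orientation"],-1)).as_matrix();print(R.round(3))
print("to (.50,-.03,.30) in tool:",(R.T@(np.array([.46,-.03,.30])-s["tcp_pos"])).round(3))
E
```

```text
(325, 236) [[ 0.574 -0.01   0.058]] [[ 0.575 -0.01   0.053]]
(342, 243) [[ 0.556 -0.052  0.06 ]] [[ 0.556 -0.052  0.059]]
(347, 262) [[ 0.505 -0.062  0.093]] [[ 0.505 -0.061  0.101]]
(348, 219) [[ 0.618 -0.068  0.05 ]] [[ 0.618 -0.068  0.05 ]]
(218, 234) [[0.585 0.26  0.04 ]] [[0.582 0.257 0.056]]
(285, 234) [[0.581 0.09  0.05 ]] [[0.58  0.089 0.061]]
[[-0.924  0.382 -0.001]
 [ 0.382  0.924 -0.001]
 [ 0.    -0.001 -1.   ]]
to (.50,-.03,.30) in tool: [-0.437 -0.427 -0.069]
```

View pics/topc.png

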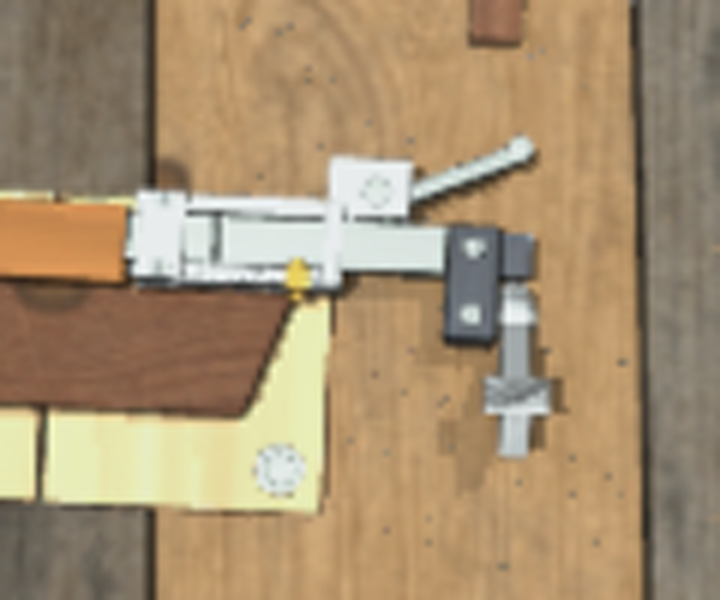

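The crop shows the scribed line near (217,240), the pointer tip near (297,262), the head's inner face at x≈445 and the open lever tip at (520,148). Next I move over the jig for a close wrist view.

```bash
python3 -m inch '[[[-0.5,-0.42,-0.02],67],[[-0.5,-0.42,-0.02],67],[[-0.5,-0.42,-0.02],67],[[-0.5,-0.42,-0.02],67],[[-0.5,-0.42,-0.02],67]]' 0
python3 - <<'E'
from h import *
s=env.get_state();R=Ro.from_quat(np.roll(s["orientation"],-1)).as_matrix();print(R.round(3),s["joint_pos"].round(3))
print((R.T@(np.array([.52,-.05,.25])-s["tcp_pos"])).round(3), np.degrees(np.arctan2(R[1,1],R[0,1])))
E
```

```text
clock: 0.62
tcp_pos: [0.3159, 0.3451, 0.2375]
orientation: [0.0, 0.489, 0.872, -0.0]
wrist_force: [1.6, 0.7, 0.4]
finger_gap: 0.0855
[[-0.522  0.853 -0.   ]
 [ 0.853  0.522 -0.001]
 [-0.001 -0.    -1.   ]] [ 0.658  0.104 -0.202  1.265 -0.     1.68 ]
[-0.444 -0.032 -0.012] 31.444866457619806
```

```bash
python3 -m inch '[[[-0.444,-0.032,-0.012],31],[[-0.444,-0.032,-0.012],31],[[-0.444,-0.032,-0.012],31],[[-0.444,-0.032,-0.012],31],[[-0.444,-0.032,-0.012],31]]'
python3 - <<'E'
from h import *
s=env.get_state();R=Ro.from_quat(np.roll(s["orientation"],-1)).as_matrix();print(s["joint_pos"].round(3))
print((R.T@(np.array([.52,-.05,.25])-s["tcp_pos"])).round(3), np.degrees(np.arctan2(R[1,1],R[0,1])))
E
```

```text
clock: 1.03
tcp_pos: [0.4114, 0.1597, 0.2435]
orientation: [0.0, 0.706, 0.708, -0.0]
wrist_force: [0.9, -0.3, 0.4]
finger_gap: 0.0852
[ 1.880e-01  5.000e-02 -2.470e-01  1.273e+00 -1.000e-03  1.757e+00]
[-0.21   0.108 -0.006] 0.13318202962395592
```

```bash
python3 -m inch '[[[-0.21,0.108,-0.006],0],[[-0.21,0.108,-0.006],0],[[-0.21,0.108,-0.006],0],[[-0.21,0.108,-0.006],0],[[-0.21,0.108,-0.006],0]]'
python3 -m inch '[[[-0.03,0.018,0],0],[[-0.03,0.018,0],0],[[-0.03,0.018,0],0]]'
python3 - <<'E'
from h import *
s=env.get_state();print(s["joint_pos"].round(3),s["tcp_pos"],s["orientation"])
c=cam("wrist");save(c,"w1.png");np.savez("w1.npz",**{k:np.array(v) for k,v in c.items()})
E
```

```text
clock: 1.45
tcp_pos: [0.5067, -0.0257, 0.2489]
orientation: [0.0, 0.706, 0.708, 0.0]
wrist_force: [1.3, 0.5, 0.9]
finger_gap: 0.0852
clock: 1.7
tcp_pos: [0.5252, -0.0575, 0.2481]
orientation: [-0.0, 0.708, 0.707, -0.0]
wrist_force: [-0.1, 1.3, 0.1]
finger_gap: 0.0853
[-0.261  0.218 -0.039  1.314 -0.     1.312] [ 0.52515402 -0.05749449  0.2480951 ] [-2.80095156e-04  7.07706628e-01  7.06506328e-01 -2.40906996e-04]
```

View pics/w1.png

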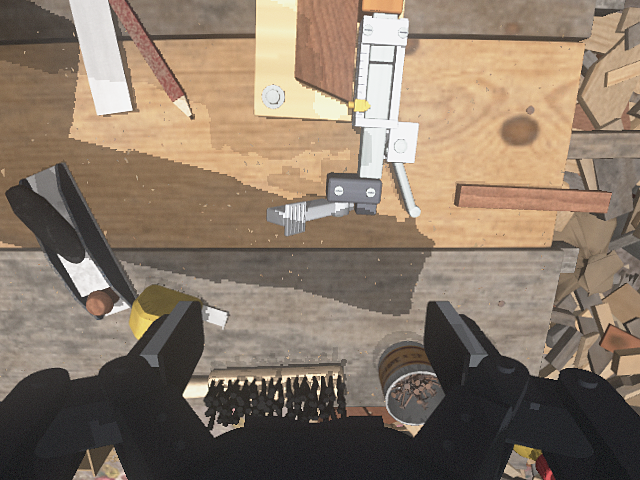

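The wrist view shows the pointer at (365,105), the head at (355,188), the tab at (290,215) and the lever tip at (415,212). I enlarge it to read pixels.

```bash
python3 - <<'E'
import cv2
im=cv2.imread("pics/w1.png")[20:230,260:430];cv2.imwrite("pics/w1c.png",cv2.resize(im,(170*4-0,210*4-0),interpolation=cv2.INTER_CUBIC)[:600*840//600//1][:840])
a=cv2.resize(im,None,fx=2.8,fy=2.8,interpolation=cv2.INTER_CUBIC);cv2.imwrite("pics/w1c.png",a);print(a.shape)
E
```

```text
(588, 476, 3)
```

View pics/w1c.png

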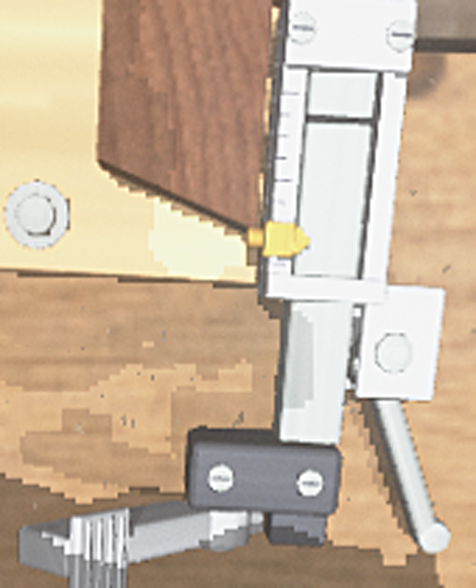

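The crop shows the line through (340,120), the pointer tip at (309,240), the head's inner top edge from (192,432) to (341,446), the lever's end at (435,537) and the pin at (394,353). I turn these into positions.

```bash
cat > jig.py <<'E'
from h import *
E
python3 - <<'E'
from h import *
z=np.load("w1.npz");c={k:z[k] for k in z.files}
def P(u,v,h): return onz(c,[(u/2.8+260,v/2.8+20)],h)[0]
pts=dict(lineL=(305,117,.052),lineR=(375,123,.052),ptr=(309,240,.0565),headL=(192,432,.060),headR=(341,446,.060),rodL1=(305,130,.052),rodL2=(277,435,.052),rodR1=(375,130,.052),rodR2=(338,444,.052),lev=(435,537,.0495),pin=(394,353,.058),tabc=(100,545,.093))
W={k:P(*v) for k,v in pts.items()}
for k in W: print(k,W[k].round(4), dep(c,[(pts[k][0]/2.8+260,pts[k][1]/2.8+20)])[0].round(3))
a=(W["rodL1"]+W["rodR1"])/2;b=(W["rodL2"]+W["rodR2"])/2
y=(a-b)[:2];y/=np.linalg.norm(y);x=np.array([y[1],-y[0]])
print("yaw deg",np.degrees(np.arctan2(-y[0],y[1])),"head edge yaw",np.degrees(np.arctan2(*(W["headR"]-W["headL"])[[1,0]])))
# jig frame about rod axis; headinner
h=(W["headL"]+W["headR"])/2
for k in W: d=(W[k]-b)[:2];print(k,"jx %.1f jy(from headinner) %.1f"%(1e3*d@x,1e3*(W[k]-h)[:2]@y))
# depth-derived fence check
E
```

```text
lineL [0.5708 0.0636 0.052 ] [0.571 0.064 0.048]
lineR [0.5915 0.0621 0.052 ] [0.591 0.062 0.053]
ptr [0.5726 0.0289 0.0565] [0.573 0.029 0.057]
headL [ 0.5381 -0.0279  0.06  ] [ 0.539 -0.032  0.033]
headR [ 0.5844 -0.0322  0.06  ] [ 0.595 -0.041  0.001]
rodL1 [0.5709 0.0601 0.052 ] [0.571 0.061 0.049]
rodL2 [ 0.5654 -0.0299  0.052 ] [ 0.567 -0.032  0.041]
rodR1 [0.5916 0.0602 0.052 ] [0.592 0.061 0.049]
rodR2 [ 0.5849 -0.0328  0.052 ] [ 0.585 -0.033  0.051]
lev [ 0.6188 -0.0637  0.0495] [ 0.619 -0.064  0.05 ]
pin [ 0.5996 -0.004   0.058 ] [ 0.599 -0.004  0.06 ]
tabc [ 0.5108 -0.0557  0.093 ] [ 0.511 -0.055  0.096]
yaw deg -3.827790560707766 head edge yaw -5.321264160369559
lineL jx -10.7 jy(from headinner) 94.1
lineR jx 10.1 jy(from headinner) 94.0
ptr jx -6.5 jy(from headinner) 59.5
headL jx -37.1 jy(from headinner) 0.6
headR jx 9.3 jy(from headinner) -0.6
rodL1 jx -10.3 jy(from headinner) 90.6
rodL2 jx -9.8 jy(from headinner) 0.4
rodR1 jx 10.3 jy(from headinner) 92.1
rodR2 jx 9.8 jy(from headinner) -1.1
lev jx 45.7 jy(from headinner) -29.7
pin jx 22.6 jy(from headinner) 28.5
tabc jx -62.5 jy(from headinner) -28.9
```

```bash
python3 -m inch '[[[0,-0.022,0.03],4],[[0,-0.022,0.06],4],[[0,-0.022,0.09],4],[[0,-0.022,0.123],4],[[0,-0.022,0.123],4]]' 1 40
cat > st.py <<'E'
from h import *
s=env.get_state();R=Ro.from_quat(np.roll(s["orientation"],-1)).as_matrix()
O=np.array([.5748,-.0325,.042]);a=np.radians(-4);J=np.array([[np.cos(a),-np.sin(a),0],[np.sin(a),np.cos(a),0],[0,0,1]])
print("jig-rel tcp(head frame) mm",(1e3*J.T@(s["tcp_pos"]-O)).round(1),"head",np.degrees(np.arctan2(R[1,1],R[0,1])).round(2),"F(jig)",(J.T@s["wrist_force"]).round(1),"gap",s["finger_gap"].round(4),"t",s["clock"], "tilt",R[:,2].round(3))
E
python3 st.py
```

```text
clock: 2.17
tcp_pos: [0.4969, -0.0532, 0.12]
orientation: [-0.005, 0.731, 0.683, -0.003]
wrist_force: [-1.1, 0.8, -0.8]
finger_gap: 0.0254Traceback (most recent call last):
  File "st.py", line 4, in <module>
    print("jig-rel tcp(head frame) mm",(1e3*J.T@(s["tcp_pos"]-O)).round(1),"head",np.degrees(np.arctan2(R[1,1],R[0,1])).round(2),"F(jig)",(J.T@s["wrist_force"]).round(1),"gap",s["finger_gap"].round(4),"t",s["clock"], "tilt",R[:,2].round(3))
                                                                                                                                                                                ^^^^^^^^^^^^^^^^^^^^^
AttributeError: 'float' object has no attribute 'round'
```

```bash
sed -i 's/s\["finger_gap"\].round(4)/s["finger_gap"]/' st.py; python3 -m inch '[[[0,0,0],0],[[0,0,0],0],[[0,0,0],0]]';python3 st.py
```

```text
clock: 2.42
tcp_pos: [0.4979, -0.0528, 0.1218]
orientation: [-0.004, 0.73, 0.683, -0.002]
wrist_force: [0.9, 0.3, 0.2]
finger_gap: 0.0002
jig-rel tcp(head frame) mm [-75.3 -25.6  79.8] head -3.79 F(jig) [0.9 0.4 0.2] gap 0.0002499123590471799 t 2.4167 tilt [-0.009  0.003 -1.   ]
```

```bash
python3 -m inch '[[[-0.0045,0.003,0.012],0],[[-0.0045,0.001,0.024],0],[[-0.0045,-0.002,0.035],0],[[-0.0045,-0.005,0.045],0],[[-0.0045,-0.008,0.053],0]]';python3 st.py;python3 -m inch '[[[0,-0.002,0.006],0],[[0,-0.004,0.012],0]]';python3 st.py
```

```text
clock: 2.83
tcp_pos: [0.4798, -0.0567, 0.068]
orientation: [-0.009, 0.73, 0.683, -0.009]
wrist_force: [-27.9, -3.2, 23.8]
finger_gap: -0.0
jig-rel tcp(head frame) mm [-93.1 -30.8  26. ] head -3.86 F(jig) [-27.7  -5.1  23.8] gap -4.470829371679353e-05 t 2.8333 tilt [-0.026  0.001 -1.   ]
clock: 3.0
tcp_pos: [0.475, -0.0569, 0.0565]
orientation: [-0.009, 0.731, 0.683, -0.009]
wrist_force: [-3.4, 0.4, 2.8]
finger_gap: 0.0001
jig-rel tcp(head frame) mm [-97.9 -31.3  14.5] head -3.89 F(jig) [-3.4  0.2  2.8] gap 0.00014009650378576555 t 3.0 tilt [-0.026  0.    -1.   ]
```

```bash
python3 -m inch '[[[0,0.006,0],0],[[0,0.008,0.004],0],[[0,0.008,0.008],0]]';python3 st.py
```

```text
clock: 3.25
tcp_pos: [0.4856, -0.0581, 0.049]
orientation: [-0.007, 0.731, 0.683, -0.008]
wrist_force: [0.8, 0.0, 3.8]
finger_gap: -0.0001
jig-rel tcp(head frame) mm [-87.2 -31.8   7. ] head -3.88 F(jig) [0.8 0.1 3.8] gap -6.631276002420598e-05 t 3.25 tilt [-0.022 -0.001 -1.   ]
```

```bash
python3 -m inch '[[[0,0,0.002],0],[[0,0,0.004],0],[[0,0,0.006],0]]';python3 st.py; python3 -m inch '[[[0,0,-0.03],0],[[0,0.02,-0.07],0],[[0,0.02,-0.11],0],[[0,0.02,-0.15],0],[[0,0.02,-0.15],0]]';python3 - <<'E'
from h import *
c=cam("wrist");save(c,"w2.png")
a=cv2.resize(c["image"][100:480,150:550,::-1],None,fx=1.5,fy=1.5);cv2.imwrite("pics/w2c.png",a)
E
```

```text
clock: 3.5
tcp_pos: [0.486, -0.0583, 0.0439]
orientation: [-0.007, 0.731, 0.683, -0.008]
wrist_force: [-5.8, 1.7, 24.7]
finger_gap: -0.0003
jig-rel tcp(head frame) mm [-86.7 -32.    1.9] head -3.87 F(jig) [-5.9  1.3 24.7] gap -0.00025957906644360313 t 3.5 tilt [-0.021 -0.001 -1.   ]
clock: 3.92
tcp_pos: [0.5142, -0.0606, 0.2016]
orientation: [-0.001, 0.73, 0.683, -0.004]
wrist_force: [1.6, -0.4, -0.5]
finger_gap: -0.0003
```

View pics/w2c.png

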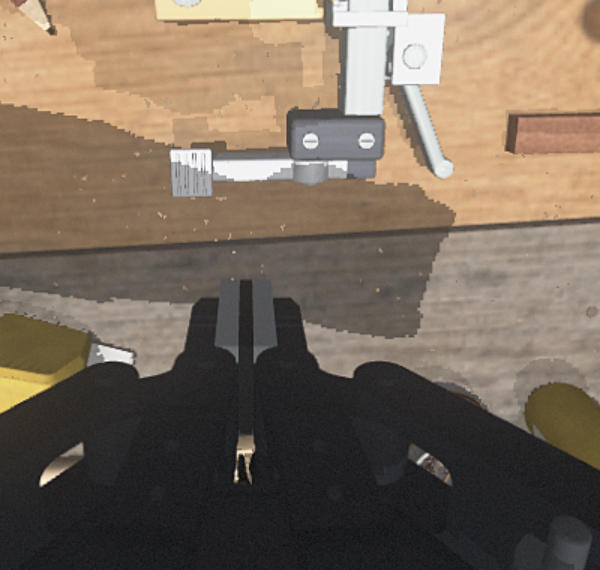

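The stop finger now lies level, with its tab at (190,172) and the bar horizontal, and it stays down after release. Next I place the open fingers astride the rod and lever.

```bash
python3 -m inch '[[[0.073,0.053,0],0],[[0.073,0.053,0],0],[[0.073,0.053,0],0]]' 0.18 30; python3 st.py
```

```text
clock: 4.22
tcp_pos: [0.5736, 0.0121, 0.1964]
orientation: [-0.002, 0.73, 0.684, -0.004]
wrist_force: [0.3, 0.4, -0.5]
finger_gap: 0.0359
jig-rel tcp(head frame) mm [ -4.3  44.4 154.4] head -3.72 F(jig) [ 0.2  0.5 -0.5] gap 0.0359120814829079 t 4.2167 tilt [-0.009 -0.002 -1.   ]
```

```bash
python3 -m inch '[[[-0.028,0.025,0.03],0],[[-0.028,0.026,0.06],0],[[-0.028,0.026,0.08],0],[[-0.028,0.026,0.08],0]]'; python3 st.py
python3 - <<'E'
from h import *
c=cam("wrist");save(c,"w3.png")
E
```

```text
clock: 4.55
tcp_pos: [0.5933, -0.0174, 0.1097]
orientation: [-0.007, 0.73, 0.684, -0.007]
wrist_force: [-0.9, 0.1, -0.3]
finger_gap: 0.0696
jig-rel tcp(head frame) mm [17.4 16.4 67.7] head -3.73 F(jig) [-0.9  0.1 -0.3] gap 0.06962367720491826 t 4.55 tilt [-0.02 -0.   -1.  ]
```

View pics/w3.png

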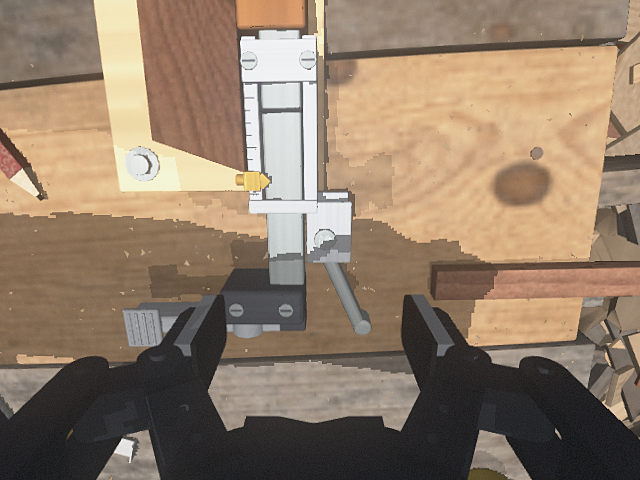

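The view shows the fingers at (215,300) and (412,300) astride the rod (287,250) and lever tip (362,327). Now I lower.

```bash
python3 -m inch '[[[0,0.006,0.03],0],[[0,0.006,0.055],0],[[0,0.006,0.075],0],[[0,0.006,0.09],0],[[0,0.006,0.09],0]]'; python3 st.py
```

```text
clock: 5.02
tcp_pos: [0.597, -0.0174, 0.0206]
orientation: [-0.007, 0.73, 0.684, -0.007]
wrist_force: [-0.6, -0.1, 0.3]
finger_gap: 0.0702
jig-rel tcp(head frame) mm [ 21.1  16.6 -21.4] head -3.7 F(jig) [-0.6 -0.1  0.3] gap 0.07023459951739221 t 5.0167 tilt [-0.02 -0.   -1.  ]
```

```bash
python3 -m inch '[[[-0.008,0,0],0],[[-0.016,0,0],0],[[-0.024,0,0],0],[[-0.03,0,0],0],[[-0.034,0,0],0]]'; python3 st.py
python3 - <<'E'
from h import *
c=cam("wrist");save(c,"w4.png");np.savez("w4.npz",**{k:np.array(v) for k,v in c.items()})
cv2.imwrite("pics/w4c.png",cv2.resize(c["image"][0:240,180:460,::-1],None,fx=2.5,fy=2.5,interpolation=cv2.INTER_CUBIC))
E
```

```text
clock: 5.43
tcp_pos: [0.5955, -0.0511, 0.022]
orientation: [-0.007, 0.73, 0.684, -0.006]
wrist_force: [0.8, 6.8, -5.6]
finger_gap: 0.0698
jig-rel tcp(head frame) mm [ 22.  -17.1 -20. ] head -3.7 F(jig) [ 0.3  6.8 -5.6] gap 0.06977946007038387 t 5.4333 tilt [-0.018  0.003 -1.   ]
```

View pics/w4c.png

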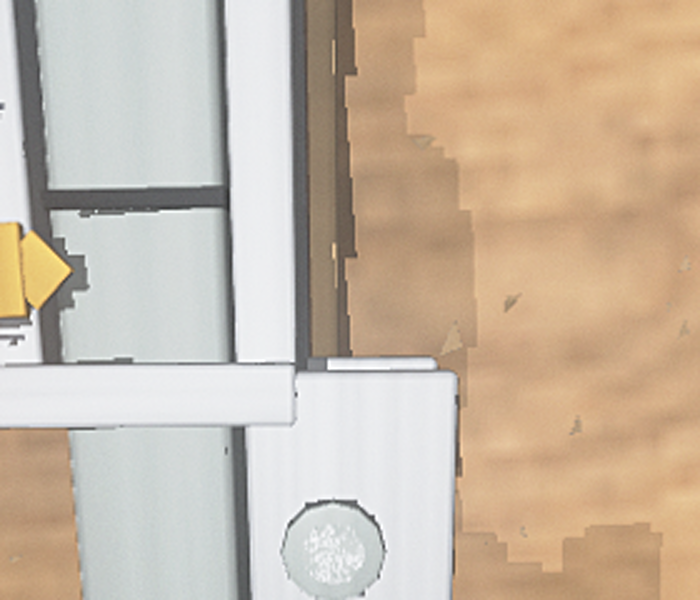

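The view shows the scribed line at crop rows ≈190–207 and the pointer tip at (73,270). The line is still short of the pointer, so I measure the gap.

```bash
cat > gap.py <<'E'
from h import *
import sys
a=np.radians(-4);yj=np.array([-np.sin(a),np.cos(a)])
def meas(c):
    im=c["image"];hsv=cv2.cvtColor(im,cv2.COLOR_RGB2HSV)
    m=cv2.inRange(hsv,(15,120,120),(32,255,255));m[:, :150]=0;m[260:]=0
    n,l,st,ce=cv2.connectedComponentsWithStats(m[:,:250])
    i=[k for k in range(1,n) if st[k,4]>40]; i=max(i,key=lambda k:st[k,4])
    v,u=np.where(l==i);um=u.max();tip=(um+.5,v[u>=um-1].mean())
    g=cv2.cvtColor(im,cv2.COLOR_RGB2GRAY).astype(float)
    # line: dark row centroid in columns right of the tip, on rod
    res=[]
    for uu in range(int(um)+18,int(um)+48,3):
        col=g[:205,uu];lo=max(0,int(tip[1])-60);seg=col[lo:int(tip[1])+30]
        k=lo+int(seg.argmin());w=np.arange(max(k-5,0),k+6);d=np.clip(np.median(seg)-20-col[w],0,None);res.append((uu+.5,(w*d).sum()/d.sum()+.5))
    res=np.array(res);P=onz(c,res,.052)[:,:2]@yj;T=onz(c,[tip],.0565)[0,:2]@yj
    print("tip",np.round(tip,1),"line v",res[:,1].round(1),"gap mm",(1e3*(P-T)).round(2),"median",np.median(1e3*(P-T)).round(2))
if __name__=="__main__":
    if len(sys.argv)>1: z=np.load(sys.argv[1]);c={k:z[k] for k in z.files}
    else: c=cam("wrist")
    meas(c)
E
python3 gap.py w4.npz
python3 - <<'E'
from h import *
a=np.radians(-4);yj=np.array([-np.sin(a),np.cos(a)])
z=np.load("w4.npz");c={k:z[k] for k in z.files}
f=lambda u,v,h:onz(c,[(u/2.5+180,v/2.5)],h)[0,:2]@yj*1e3
print(f(60,199,.052)-f(73,270,.0565),f(220,197,.052)-f(73,270,.0565))
E
```

```text
tip [207.5 108. ] line v [78.7 81.9 78.7 78.7 81.5 81.  81.3 81.1 80.6 80.6] gap mm [7.91 7.07 7.92 7.92 7.17 7.3  7.23 7.26 7.39 7.4 ] median 7.35
7.713992352476495 7.864118207393304
```

```bash
python3 -m inch '[[[-0.004,0,0],0],[[-0.0076,0,0.001],0],[[-0.0078,0,0.001],0],[[-0.0078,0,0.001],0]]'; python3 st.py; python3 - <<'E'
from h import *
import gap
c=cam("wrist");gap.meas(c);save(c,"w5.png")
cv2.imwrite("pics/w5c.png",cv2.resize(c["image"][40:180,170:310,::-1],None,fx=4,fy=4,interpolation=cv2.INTER_NEAREST))
E
```

```text
clock: 5.82
tcp_pos: [0.5955, -0.0593, 0.0229]
orientation: [-0.007, 0.73, 0.684, -0.005]
wrist_force: [-0.9, 5.2, 0.7]
finger_gap: 0.0699
jig-rel tcp(head frame) mm [ 22.5 -25.3 -19.1] head -3.73 F(jig) [-1.3  5.1  0.7] gap 0.06992137664660383 t 5.8167 tilt [-0.017  0.003 -1.   ]
tip [205.5  75.5] line v [81.5 81.6 81.1 81.2 81.2 81.1 81.2 81.1 81.1 81.1] gap mm [-1.13 -1.15 -1.04 -1.05 -1.06 -1.05 -1.06 -1.05 -1.05 -1.05] median -1.05
```

View pics/w5c.png

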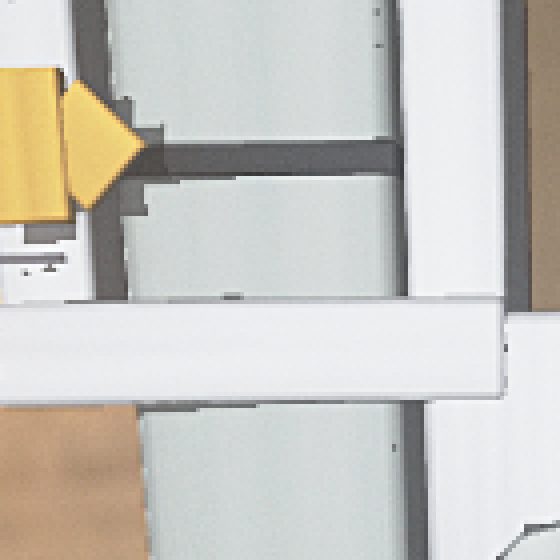

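The tip is at (144,145) and the line centre at row ≈159, so the line is ≈0.5 mm past the pointer. That leaves a little room for the cam's inward drag. I start the squeeze, moving the hand as the gap closes so the front finger stays at the rod.

```bash
python3 - <<'E'
s=open("gap.py").read()
i=s.index("    for uu in");j=s.index("    res=np.array(res)")
s=s[:i]+'''    for uu in range(int(um)+18,int(um)+40,3):
        lo=max(0,int(tip[1])-40);seg=g[lo:int(tip[1])+28,uu];r=np.where(seg<.75*np.median(seg))[0]
        if len(r): res.append((uu+.5,lo+r.mean()+.5))
'''+s[j:]
s=s.replace("v[u>=um-1].mean())","v[u>=um-1].mean()+.5)")
open("gap.py","w").write(s)
E
python3 -m inch '[[[0,-0.002,0],0],[[0,-0.0035,0],0],[[0,-0.0035,0],0]]' 0.30 30; python3 st.py; python3 gap.py
python3 -m inch '[[[0,-0.003,0],0],[[0,-0.005,0],0],[[0,-0.005,0],0]]' 0.415; python3 st.py; python3 gap.py
```

```text
clock: 6.12
tcp_pos: [0.5934, -0.0585, 0.0249]
orientation: [-0.006, 0.73, 0.684, -0.003]
wrist_force: [0.5, 5.9, 0.5]
finger_gap: 0.06
jig-rel tcp(head frame) mm [ 20.4 -24.7 -17.1] head -3.7 F(jig) [0.1 5.9 0.5] gap 0.0600402149359705 t 6.1167 tilt [-0.013  0.004 -1.   ]
tip [215.5  79.1] line v [82.  81.1 81.5 81.5 81.5 81.  81.  81. ] gap mm [-0.35 -0.11 -0.22 -0.22 -0.22 -0.09 -0.09 -0.09] median -0.16
clock: 6.42
tcp_pos: [0.5888, -0.0577, 0.027]
orientation: [-0.006, 0.729, 0.684, -0.002]
wrist_force: [-1.0, 5.7, 1.7]
finger_gap: 0.0498
jig-rel tcp(head frame) mm [ 15.7 -24.2 -15. ] head -3.67 F(jig) [-1.4  5.6  1.7] gap 0.04978514299428594 t 6.4167 tilt [-0.011  0.006 -1.   ]
tip [234.5  81.4] line v [81.5 81.5 81.  81.  81.  81.  81.  81. ] gap mm [0.39 0.38 0.52 0.52 0.52 0.52 0.52 0.52] median 0.52
```

```bash
python3 -m inch '[[[-0.0015,-0.003,0.004],0],[[-0.0018,-0.0055,0.005],0],[[-0.0018,-0.006,0.005],0]]' 0.53; python3 st.py; python3 gap.py
```

```text
clock: 6.72
tcp_pos: [0.5839, -0.0576, 0.025]
orientation: [-0.006, 0.729, 0.684, 0.0]
wrist_force: [-0.0, 9.5, 5.9]
finger_gap: 0.0402
jig-rel tcp(head frame) mm [ 10.8 -24.4 -17. ] head -3.61 F(jig) [-0.7  9.5  5.9] gap 0.04015658857121312 t 6.7167 tilt [-0.007  0.009 -1.   ]
tip [249.5  79.7] line v [80.5 80.5 80.5 80.5 80.5 80.5 81.5 81.5] gap mm [0.26 0.26 0.27 0.27 0.27 0.27 0.01 0.01] median 0.26
```

```bash
python3 -m inch '[[[-0.0015,-0.003,0.003],0],[[-0.0018,-0.004,0.003],0],[[-0.0018,-0.004,0.003],0]]' 0.60 40; python3 st.py; python3 gap.py
```

```text
clock: 7.02
tcp_pos: [0.5812, -0.0566, 0.0254]
orientation: [-0.006, 0.728, 0.685, 0.004]
wrist_force: [-1.6, 12.2, 10.1]
finger_gap: 0.0349
jig-rel tcp(head frame) mm [  8.1 -23.6 -16.6] head -3.5 F(jig) [-2.4 12.  10.1] gap 0.034864922641035696 t 7.0167 tilt [-0.003  0.013 -1.   ]
tip [249.5  81.5] line v [80.5 80.5 80.5 80.5 80.5 80.5 80.5 80.5] gap mm [0.76 0.76 0.76 0.77 0.77 0.78 0.78 0.79] median 0.77
```

```bash
python3 -m inch '[[[-0.003,0,0],0],[[-0.0035,0,0],0],[[-0.0035,0,0],0]]'; python3 st.py; python3 gap.py
```

```text
clock: 7.32
tcp_pos: [0.5813, -0.0564, 0.0259]
orientation: [-0.008, 0.728, 0.686, 0.007]
wrist_force: [2.5, 15.3, -7.0]
finger_gap: 0.0343
jig-rel tcp(head frame) mm [  8.1 -23.4 -16.1] head -3.36 F(jig) [ 1.5 15.4 -7. ] gap 0.03434228146742196 t 7.3167 tilt [-0.002  0.021 -1.   ]
tip [249.5  81.3] line v [84.5 81.  81.  81.  81.  81.  81.  81. ] gap mm [-0.34  0.63  0.63  0.64  0.65  0.65  0.66  0.67] median 0.64
```

```bash
sed -i 's/m\[:,:250\]/m[:,:330]/' gap.py; python3 -m inch '[[[-0.006,0,0],0],[[-0.007,0,0],0],[[-0.007,0,0],0]]'; python3 st.py;  python3 - <<'E'
from h import *
import gap
c=cam("wrist");gap.meas(c);save(c,"w6.png")
cv2.imwrite("pics/w6c.png",cv2.resize(c["image"][20:260,180:440,::-1],None,fx=2.5,fy=2.5,interpolation=cv2.INTER_NEAREST))
E
```

```text
clock: 7.62
tcp_pos: [0.5812, -0.0566, 0.026]
orientation: [-0.012, 0.726, 0.688, 0.012]
wrist_force: [4.5, 25.6, -6.8]
finger_gap: 0.0343
jig-rel tcp(head frame) mm [  8.1 -23.6 -16. ] head -3.09 F(jig) [ 2.7 25.8 -6.8] gap 0.034334229508566225 t 7.6167 tilt [-0.     0.034 -0.999]
tip [267.5  79.5] line v [81.5 81.5 81.5 81.5 81.5 81.5 81.  82. ] gap mm [0.09 0.1  0.12 0.13 0.14 0.15 0.31 0.04] median 0.12
```

View pics/w6c.png

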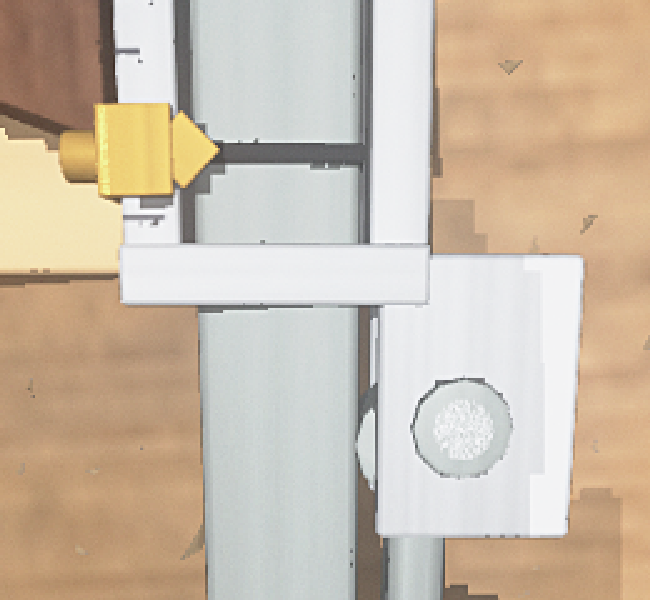

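The tip (218,150) and the line (row ≈153) are now level, and the measured gap is 0.1 mm. I squeeze the last bit shut while keeping the outward pull.

```bash
python3 -m inch '[[[-0.004,-0.001,0],0],[[-0.005,-0.002,0],0],[[-0.005,-0.002,0],0],[[-0.005,-0.002,0],0]]' 0.68 60; python3 st.py; python3 gap.py
```

```text
clock: 8.0
tcp_pos: [0.58, -0.056, 0.0265]
orientation: [-0.015, 0.724, 0.689, 0.016]
wrist_force: [4.6, 20.7, -7.8]
finger_gap: 0.0308
jig-rel tcp(head frame) mm [  6.8 -23.1 -15.5] head -2.86 F(jig) [ 3.1 20.9 -7.8] gap 0.030758230445703662 t 8.0 tilt [ 0.003  0.044 -0.999]
tip [273.5  81.5] line v [82.  81.5 82.  81.5 82.  82.  82.  82. ] gap mm [0.56 0.71 0.59 0.75 0.62 0.64 0.66 0.68] median 0.65
```

```bash
python3 -m inch '[[[-0.007,0,0],0],[[-0.009,0,0],0],[[-0.009,0,0],0]]' 0.75 60; python3 st.py; python3 gap.py;  python3 - <<'E'
from h import *
w=cam("wrist");t=cam("top");s=cam("side")
r=lambda i,f:cv2.resize(i[:,:,::-1],None,fx=f,fy=f,interpolation=cv2.INTER_CUBIC)
a=r(w["image"][60:360,170:470],1.3);b=r(s["image"][230:330,270:400],3)
out=np.zeros((a.shape[0],a.shape[1]+b.shape[1],3),np.uint8);out[:,:a.shape[1]]=a;out[:b.shape[0],a.shape[1]:]=b
cv2.imwrite("pics/f.png",out);print(out.shape)
E
```

```text
clock: 8.3
tcp_pos: [0.58, -0.0561, 0.0267]
orientation: [-0.021, 0.722, 0.691, 0.023]
wrist_force: [6.4, 33.0, -4.4]
finger_gap: 0.0309
jig-rel tcp(head frame) mm [  6.8 -23.2 -15.3] head -2.53 F(jig) [ 4.  33.3 -4.4] gap 0.030856030130476313 t 8.3 tilt [ 0.005  0.062 -0.998]
tip [275.5  79.2] line v [84.  84.  84.  83.5 83.5 83.5 83.  83. ] gap mm [-0.55 -0.52 -0.5  -0.33 -0.31 -0.29 -0.12 -0.1 ] median -0.32
(390, 780, 3)
```

View pics/f.png

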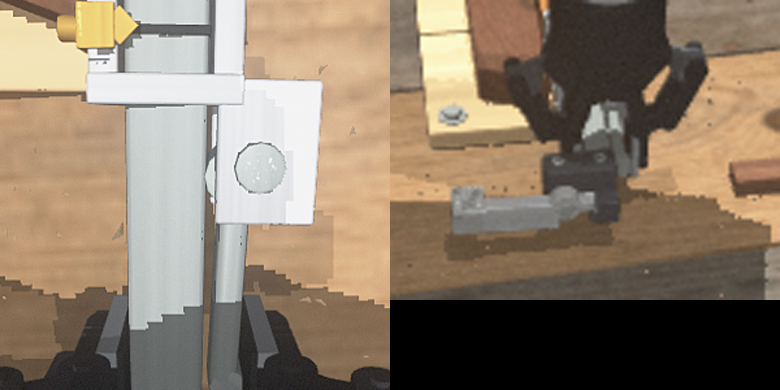

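The left half shows the lever lying along the rod inside the jaws, with the tip (138,25) level with the line (row ≈29). The right half, from the side camera, shows the stop finger still level. I ease off to a moderate grip and pull and check that it holds.

```bash
python3 -m inch '[[[-0.004,0,0],0],[[-0.004,0,0],0],[[-0.004,0,0],0]]' 0.75 40; python3 st.py; python3 gap.py; python3 -m inch '[[[-0.005,0,0],0],[[-0.005,0,0],0],[[-0.005,0,0],0],[[-0.005,0,0],0],[[-0.005,0,0],0]]'; python3 st.py; python3 gap.py
```

```text
clock: 8.75
tcp_pos: [0.5801, -0.0557, 0.0269]
orientation: [-0.023, 0.721, 0.692, 0.026]
wrist_force: [3.4, 17.8, -7.1]
finger_gap: 0.0308
jig-rel tcp(head frame) mm [  6.9 -22.8 -15.1] head -2.34 F(jig) [ 2.2 18.  -7.1] gap 0.030816829729728684 t 8.75 tilt [ 0.005  0.069 -0.998]
tip [276.5  80.9] line v [83.5 83.5 85.  84.5 84.5 84.5 84.5 84.5] gap mm [ 0.12  0.15 -0.26 -0.09 -0.06 -0.04 -0.01  0.02] median -0.02
clock: 9.22
tcp_pos: [0.5801, -0.0555, 0.027]
orientation: [-0.026, 0.72, 0.693, 0.03]
wrist_force: [3.3, 19.8, -6.9]
finger_gap: 0.0307
jig-rel tcp(head frame) mm [  6.9 -22.6 -15. ] head -2.2 F(jig) [ 1.9 20.  -6.9] gap 0.03070168554849318 t 9.2167 tilt [ 0.006  0.079 -0.997]
tip [277.5  80.6] line v [85.  84.5 84.5 84.5 84.5 84.5 84.5 85. ] gap mm [-0.33 -0.16 -0.13 -0.1  -0.07 -0.04 -0.02 -0.13] median -0.12
```

Line level with the pointer within about 0.3 mm, the lever is shut and the hold is steady, so I hand in.

```bash
python3 -c "
from workcell import env
env.hand_in();print(env.get_state()['clock'])"; python3 st.py
```

```text
the job is handed in; nothing more can be done
the job is handed in; nothing more can be done
the job is handed in; nothing more can be done
```

I pressed the stop finger down, drew the rod out to the pointer and shut the cam lever. The job is handed in with the arm still holding the rod and the lever shut, at about 9.2 s of the 45 s.

- **Stop finger:** the shut fingers slid outward along the bar on the first press (28 N sideways). I moved back over the tab and pressed on to the end of travel at about 25 N. The wrist view after release and the last side view both showed the finger level.
- **Rod:** I drew it out by about 35 mm by the head's inner face. After the squeeze, the measured line-to-pointer gap was −0.02 mm and then −0.12 mm, with camera error of perhaps 0.5 mm. The cam's drag pulled the rod about 0.5–0.8 mm inward twice during the squeeze. I pulled it back out each time, the second time with the lever already shut (wrist force up to 33 N).
- **Lever:** the jaws closed to 30.7 mm across rod and lever, against a nominal 32 mm. The last wrist view shows the lever along the rod and slightly closer to it than nominal, so I take it as fully shut with a little give under the grip.
- **Final hold:** the grip is set to 40 N with a pull of about 20 N, and the tool has tilted about 4.5° under that pull.
- **Other things on the bench:** I saw no contact with the stock or the others, but I did not measure them again at the end.

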